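# Close and latch the pillar-candle mould

## Task

Get the hinged candle mould ready for pouring: ease its tilted far half up against the seal, swing the latch's wire loop over the keeper's hook and draw it back until it seats under the hook, then press the lever down flat, past centre, so that the mould is clamped tight. Work by feel: the seal's thickness varies, and neither the half nor the lever may ever be pressed with 25 N or more, nor the loop gripped harder than about 30 N; leave the jars, lids and tools around it where they are, and take the hand away at the end.

Things in the scene. Friction and masses are not known exactly. Their poses are not given: they have to be found in the camera images.
- mould: Aluminium pillar-candle mould bolted to the bench on packing 0 to 8 mm high, 260 mm long (y), two halves each 60 mm thick (x), top face 142 mm above the origin. Origin under the base, below the middle of the parting face. z up; x level, from the fixed half (robot's side) to the hinged far half; y along the parting face and all hinges. Turned up to 0.35 rad. Only latch and keeper stand on its top.
- latch_pivot (a point): Axis of the draw latch's lever: on the fixed half, 12 mm on the robot's side of the parting face, 152 mm above the mould's origin (10 mm above its top), mid-length. Axes as the mould's. Latch and keeper are of yellow-plated steel.
- half (a joint): Tilt of the far half, rad: 0 = shut, starts at 0.10 to 0.22. Hinge along y at the foot of its back, 78 mm in x from latch_pivot and 136 mm below it. Stiff: stays where left, 1 to 6 N near its top move it. A push of 5 to 15 N brings it to the seal, where it rests at about 0.017 to 0.030 rad (2 to 4 mm gap at the top); only the latch brings it to 0.
- half_top (a point): Top back edge of the far half (its side away from the robot), mid-length; moves with the half. The back face below it is plain within 30 mm of mid-length, then ribbed. Push the face 10 to 40 mm below this edge, towards the robot, to shut the half.
- lever (a joint): Latch lever, rad: 0 = flat on the fixed half, tip towards the robot; grows as the tip rises and swings over to the far half; 1.57 upright, 2.5 stop. Starts at 1.1 to 1.6. Stays where left (rubs 0.05 N m). With the loop seated it stands at 1.0 to 1.3; pressing it down takes 5 to 15 N at the tip, most near 0.6. Past centre is below about 0.08; it must be pressed on until it bottoms at 0.
- lever_tip (a point): Outer end of the lever, 50 mm from latch_pivot. The lever is a steel plate 22 mm wide (y), 26 mm at the tip, 2 mm thick; flat, its upper side is 3 to 5 mm above the height of latch_pivot.
- loop (a joint): Wire loop's angle on the lever, rad; its slope above level, seen pointing to the far half, is loop minus lever. Starts at 1.95 to 2.30. Rubs lightly (0.02 N m): it stays where left and turns with the lever, down as the lever is swung over to the far half, up again as the lever goes back, unless caught under the hook.
- loop_pin (a point): Pin on the lever that the loop swings on: 10 mm from latch_pivot along the lever (towards the tip), so it moves when the lever swings. Pulling or pushing the loop along x swings the lever (5 to 15 N).
- loop_bar (a point): Middle of the loop's end bar, 52 mm from loop_pin. The loop is a U of 5 mm steel wire, 35 mm wide outside, 25 mm inside, its legs at y = +-15 mm. It can be pinched from above across its width at the bar.
- keeper (a point): Seat of the bar's middle in the hook-shaped steel keeper on the far half, 22 mm wide (y); moves with the half. Mould shut: 44 mm in x from latch_pivot, 5 mm below it. Axes as the mould's, tilting with the half. The hook's wall face is 2.5 mm from here on the robot's side, 3.5 mm thick, 12 mm high; the plate under the bar is 3 mm below here.
- lip_edge (a point): Upper far edge of the keeper's lip, 5.5 mm in x beyond the keeper point and 7.3 mm above it; the lip overhangs the seat, its underside 4.5 mm above the keeper point. The bar must pass over it, come down beyond it (bar centre 8 to 12 mm in x beyond the keeper point, lever at 2.1 to 2.5), and be drawn back under it.
- seal: Springy orange silicone seal on the fixed half, in its parting face, mid-length, 15 mm below the top; origin on its outer face. It stands 2.0 to 3.2 mm proud, differently each time, and takes 28 N per mm to press in.
- jar_a: Filled amber glass candle jar, 74 mm across, 88 mm high, beside the mould; origin under its centre. Not to be moved.
- jar_b: Another such jar. Not to be moved.
- jar_c: Another such jar. Not to be moved.
- lid_a: Gold jar lid, 77 mm across, 13 mm high, lying on the bench; origin under its centre. Not to be moved.
- lid_b: Another such lid. Not to be moved.
- scraper: Scraper with a wooden handle lying on the bench, 210 mm long, along its own x. Not to be moved.
- heat_gun: Yellow and black heat gun lying on its side, 230 mm long, 75 mm high, at the left of the bench; origin under its barrel. Not to be moved.

How it is judged:
On the way, in this order (a step that is already met when the one before it is completed fails the run):
1. the far half has been pushed up against the seal and bears on it with over 1 N (contact force between half and seal above 1 N and value of joint half below 0.05 rad), for 0.2 s.
2. the loop's bar is hooked: under the keeper's lip and drawn back until it seats (within 2 mm of the keeper point) before the lever is pressed (x of loop_bar in the frame of keeper between -0.003 and 0.002 m and z of loop_bar in the frame of keeper between -0.004 and 0.004 m and contact force between the fingers and lever_c0 below 0.5 N and contact force between the fingers and lever_c1 below 0.5 N), for 0.2 s.
3. the lever is flat and the half is drawn fully shut (value of joint lever below 0.025 rad and value of joint half below 0.01 rad), for 0.2 s.
At the end, for the whole second after the job is handed in: Lever flat (within 0.025 rad), far half fully shut (within 0.010 rad), the loop's bar under the keeper's lip, at most 2 mm short of the keeper point in x (3 mm the other way) and within 4 mm in height, all at rest and let go; every jar, lid and tool within 30 mm of where it was (all of step 3 and x of loop_bar in the frame of keeper between -0.003 and 0.002 m and z of loop_bar in the frame of keeper between -0.004 and 0.004 m and velocity of joint lever below 0.05 rad/s and velocity of joint half below 0.02 rad/s and distance of each of jar_a, jar_b, jar_c, lid_a, lid_b, scraper, heat_gun from where it was at the start of the episode below 0.03 m); the robot touches nothing.
It fails at once if a finger presses on the hinged half or its keeper with 25 N or more (contact force between the fingers and half above 25 N).
It fails at once if a finger presses on the lever's plate with 25 N or more (contact force between the fingers and lever_c0 above 25 N or contact force between the fingers and lever_c1 above 25 N).
It fails at once if the fingers squeeze, pull or press the mould or its latch with 80 N or more in all (contact force between the fingers and mould above 80 N).
It fails at once if a jar, lid or tool is moved by more than 30 mm (distance of any of jar_a, jar_b, jar_c, lid_a, lid_b, scraper, heat_gun from where it was at the start of the episode above 0.03 m).
It fails at once if a jar is tipped (angle between any of jar_a, jar_b, jar_c's own z axis and vertical above 0.3 rad).
It also fails if it takes over 67 s, if anything falls off the work surface, if the arm or the gripper's body presses on something with over 40 N, if the wrist force passes 120 N, or if a joint passes its speed limit or range.

## Robot

A 6-joint arm with a two-finger parallel gripper is mounted at the origin on the work surface. World frame = base frame: x ahead of the robot, y to its left, z up, the work surface at z = 0. Lengths are in m, angles in rad, forces in N, time in s.
With the tool pointing down it reaches from about 0.4 to 0.825 m from the base axis. Payload 7 kg.
Tool frame: the origin (TCP) lies at the centre of the arm's flange, where the gripper is bolted on; the fingertips stand 178 mm ahead of it and the grasp point (between the pads) lies arm.tcp_to_grasp ahead of it (arm.tcp_to_grasp is the distance from the TCP to the grasp point, in m); z points along the fingers, y is the direction in which the jaws open and shut (so a half turn about z gives the same grasp; the last joint's range is limited). The gripper opens to 88 mm and grips with 3 to 60 N. Pads are 19 mm wide; open, the fingers measure 130 mm over their backs; the gripper's body (78 mm by 193 mm) begins 47 mm behind the grasp point.
Start: joints at [-0.919, 0.359, 0.012, 0, -1.224, -0.288], TCP at [0.24, -0.631, 0.405] pointing down, gripper open.
Joint ranges: [-3.07, 3.07], [-1.43, 2.12], [-1.02, 1.25], [-3.03, 1.67], [-3.05, -0], [-3.03, 3.03]. Speed limits (rad/s): [2.39, 2.39, 3.01, 3.14, 3.14, 3.14].

## Interface

Orientations are given as [roll, pitch, yaw] about the fixed x, y, z axes, in that order (R = Rz(yaw) Ry(pitch) Rx(roll)).
In Python, from station import arm gives the robot as it stands.
- The arm moves only by the tool move_arm, never from a script. Its argument "deltas" is a list of rows, each a list of 6 numbers: the shift along the world's x, y, z in mm, then the turn, a rotation vector about the world's x, y, z in degrees. In form: [[tx, ty, tz, ax, ay, az], ...]. A call has exactly 5 rows; each row shifts and turns the commanded pose from where the row before left it; what a row does not reach is not made up. A row lasts 1/12 s, in which the tool goes at most 41.7 mm and 7.16 degrees, less where a joint would pass 70% of its speed; a pose out of reach is approached as far as the arm can. A call with a gripper value outside its range is refused whole. "claw" is the closure in counts, from 0 (fully open) to 255 (shut), set as the call begins (left out, the last holds). The fingers move at their own pace and stop on an object; "squeeze" is the grip in N (left out, the last holds). Time passes only in rows, so rows that do not move let the fingers close, or fill a call up. It gives the time, the measured TCP pose, the force and the opening at its end, in the units of the state.
- arm.get_state(): the state, without advancing time (a new reading comes with each control period).
- arm.grab_frame(name): name is "scene" or "top"; returns the picture (384x512x3 uint8, red, green, blue); there is no depth.
- arm.calibration(name): a dict with "intrinsics" (3x3 intrinsics, pixels), "T" (4x4, takes a point from camera to world coordinates). Camera axes: x right, y up, looking along -z (the intrinsics and any distortion apply to the point x, -y, -z); pixel columns grow to the right and rows downward; lengths in m; the calibration is good to about 2 mm. A picture is of the moment at which its call begins. calibration takes no time and is no camera call.
- arm.job_done(): hands the job in, once; it reports no verdict.
Trained networks look in the newest picture that a camera, given by its name, has taken for a name from the list of things; names that differ only in an ending like _2 or _b are one class to them, and where a whole thing is asked for, a point or a joint stands for the part that bears it (a point fixed in the world has none). Each returns a list of dicts, best first, with "score" (0 to 1); they miss things now and then, are a little off and sometimes report something else, mostly with a low value. They report only what shows in the picture. A call takes as long as a camera call.
- arm.spot_in(thing, camera): "xy" ([column, row] in pixels, amid what is visible of it).
- arm.masks_of(thing, camera): "pixels" (384x512 bool, what is visible of it) and "xy" ([column, row] in pixels, amid what is visible of it).
- arm.spot_point(thing, camera): "xy" ([column, row] in pixels: a listed point, or the origin of a listed thing).
The state is a dict: "t": time; "q": joint angles; "qd": joint speeds; "joint_efforts": joint torques, N m; "eef_pos": TCP position; "ee_rot": TCP orientation; "force": force on the tool from outside, world axes, zero at the start; "moment": the same for the moment, N m; "width": finger opening in m.
Only numpy, scipy, OpenCV 4.12 (cv2) and the standard library are available. Lean on these libraries where they do the work, as an engineer would, in place of code of your own. Each camera call takes 0.05 s, during which the arm holds its last target. There are 200 camera calls.

## Working session

There is one attempt and no reset: what is moved stays moved. The work goes in short steps, Python scripts to look and compute and a tool call to move; the robot and the scene stay as the last step left them, time stands still between calls to the robot, and variables do not carry over. Pictures are saved under pics/ and viewed, about 8 in all and at most 12, crops included, and the job is handed in when it is done.

Besides the shell and the picture viewer there is one more tool, called after "Emit:" by a JSON object that holds its "name" and its "arguments". move_arm: Moves the arm, as the interface text tells. Its arguments: {"type":"object","properties":{"deltas":{"type":"array","items":{"type":"array","items":{"type":"number"}}},"claw":{"type":"number"},"squeeze":{"type":"number"}},"required":["deltas"]}

```bash
mkdir -p pics; cat > h.py <<'E'
from station import arm
import numpy as np, cv2
def ray(cam,xy):
    c=arm.calibration(cam);K=np.array(c["intrinsics"]);T=np.array(c["T"])
    p=np.linalg.inv(K)@[xy[0],xy[1],1];d=T[:3,:3]@[p[0],-p[1],-p[2]]
    return T[:3,3],d/np.linalg.norm(d)
def atz(cam,xy,z):
    o,d=ray(cam,xy);return o+d*(z-o[2])/d[2]
def proj(cam,P):
    c=arm.calibration(cam);K=np.array(c["intrinsics"]);T=np.array(c["T"])
    p=T[:3,:3].T@(np.array(P)-T[:3,3]);u=K@[p[0],-p[1],-p[2]];return u[:2]/u[2]
def tri(a,b):
    (o1,d1),(o2,d2)=ray("scene",a),ray("top",b)
    A=np.stack([d1,-d2],1);s=np.linalg.lstsq(A,o2-o1,rcond=None)[0]
    p,q=o1+s[0]*d1,o2+s[1]*d2;return (p+q)/2,np.linalg.norm(p-q)
def st():
    s=arm.get_state();print({k:np.round(s[k],4).tolist() for k in("t","eef_pos","ee_rot","force","width")})
E
python3 - <<'E'
from h import *
np.set_printoptions(precision=4,suppress=True)
f={}
for c in("scene","top"):
    f[c]=arm.grab_frame(c);cv2.imwrite(f"pics/{c}0.png",f[c][:,:,::-1])
    k=arm.calibration(c);print(c,np.array(k["intrinsics"]).tolist(),np.array(k["T"]))
print(arm.tcp_to_grasp);st()
for n in["latch_pivot","half_top","lever_tip","loop_pin","loop_bar","keeper","lip_edge","mould","seal"]:
    r=[arm.spot_point(n,c) for c in("scene","top")]
    print(n,[[(np.round(x["xy"],1).tolist(),round(x["score"],2)) for x in q[:2]] for q in r])
    if r[0] and r[1]:print("   ",*tri(r[0][0]["xy"],r[1][0]["xy"]))
E
```

```text
scene [[495.7129468281447, 0.0, 251.61108369719398], [0.0, 495.7129468281447, 188.20683910297694], [0.0, 0.0, 1.0]] [[-0.3307 -0.786   0.5223  1.4461]
 [ 0.9437 -0.2824  0.1725  0.3312]
 [ 0.0119  0.5499  0.8351  1.6173]
 [ 0.      0.      0.      1.    ]]
top [[418.90852077533776, 0.0, 248.60413741544514], [0.0, 418.90852077533776, 193.46534820712796], [0.0, 0.0, 1.0]] [[-0.001   0.9904 -0.138   0.2961]
 [-0.9999 -0.0025 -0.0108  0.0275]
 [-0.0111  0.1379  0.9904  1.6225]
 [ 0.      0.      0.      1.    ]]
0.1593
{'t': 0.1, 'eef_pos': [0.2401, -0.6306, 0.4038], 'ee_rot': [3.1401, -0.0002, -2.7779], 'force': [0.9189, 0.0376, -0.3131], 'width': 0.0875}
latch_pivot [[([237.3, 182.4], 0.64)], [([265.8, 189.4], 0.91)]]
    [ 0.518  -0.0234  0.1453] 0.012054508255598013
half_top [[([239.2, 204.2], 0.79)], [([259.4, 165.2], 0.97)]]
    [0.6037 0.0067 0.1458] 0.003954778963833397
lever_tip [[([234.3, 181.4], 0.56), ([234.3, 194.8], 0.53)], [([270.4, 182.7], 0.47), ([178.3, 193.0], 0.2)]]
    [ 0.5361 -0.0335  0.1727] 0.000982097276443371
loop_pin [[([235.8, 183.1], 0.62)], [([270.7, 186.9], 0.42)]]
    [ 0.5249 -0.0341  0.1464] 0.002083703034156935
loop_bar [[([232.3, 183.1], 0.59)], [([264.7, 180.2], 0.59)]]
    [ 0.5471 -0.0245  0.18  ] 0.024049599019718187
keeper [[([236.3, 196.6], 0.96)], [([268.7, 173.5], 0.75)]]
    [ 0.5735 -0.0213  0.1369] 0.015258046770319642
lip_edge [[([235.5, 199.2], 0.84)], [([264.1, 169.5], 0.86)]]
    [ 0.5883 -0.0113  0.1455] 0.0013531679312331864
mould [[([235.9, 208.8], 0.76)], [([268.7, 188.9], 0.83)]]
    [ 0.5403 -0.0315 -0.0061] 0.00433412648918769
seal [[([236.1, 195.3], 0.56), ([179.2, 146.0], 0.19)], []]
```

```bash
python3 -c "
import cv2,numpy as np
a=cv2.imread('pics/scene0.png');b=cv2.imread('pics/top0.png')
cv2.imwrite('pics/both0.png',cv2.resize(np.hstack([a,b]),(800,300)))"
```

```text
(no output)
```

View pics/both0.png

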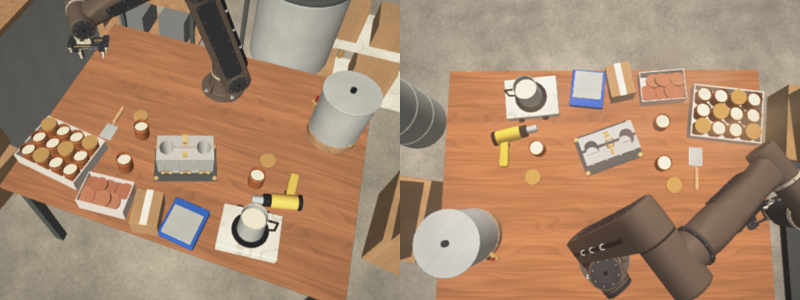

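The overview shows the mould mid-bench, near full-res pixel (236,195) in scene and (266,185) in top. It is turned roughly 0.3 rad, with jars on either side. Next I'll view enlarged crops.

```bash
python3 - <<'E'
from h import *
a=cv2.imread('pics/scene0.png')[150:240,185:295];b=cv2.imread('pics/top0.png')[135:225,210:320]
o=np.vstack([cv2.resize(a,None,fx=5,fy=3.3*5/5,interpolation=3) if 0 else cv2.resize(x,(660,540),interpolation=cv2.INTER_CUBIC)[::1] for x in(a,b)])
cv2.imwrite('pics/s_c.png',o[:540]);cv2.imwrite('pics/t_c.png',o[540:])
for c in("scene","top"):
    m=arm.masks_of("mould",c);print(c,[(x["score"],np.round(cv2.minAreaRect(np.argwhere(x["pixels"])[:,::-1].astype(np.float32))[0],1),cv2.minAreaRect(np.argwhere(x["pixels"])[:,::-1].astype(np.float32))[1:]) for x in m[:2]])
E
```

```text
scene [(0.75, array([237.3, 202.3]), ((80.27464294433594, 60.605194091796875), 0.8550974130630493))]
top [(0.89, array([266. , 188.1]), ((52.17757797241211, 77.1595687866211), 71.56504821777344))]
```

View pics/s_c.png

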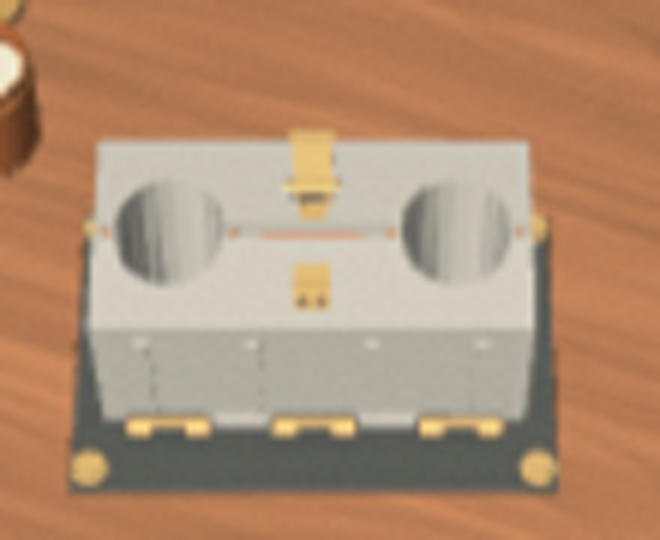

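View pics/t_c.png

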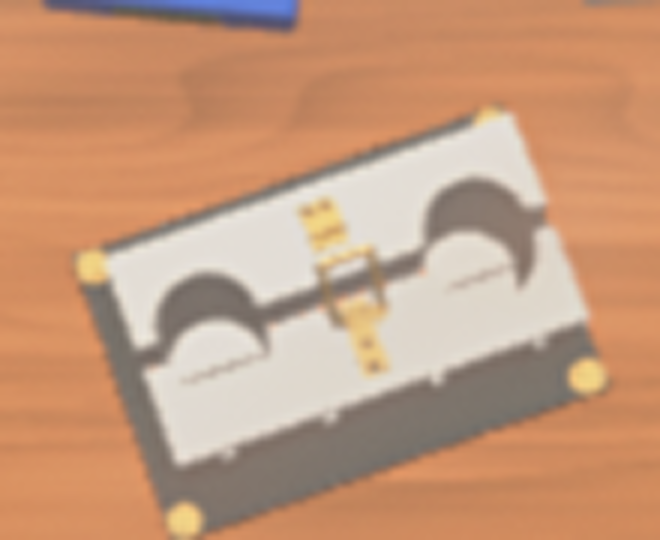

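The scene crop (6x) shows the lever upright at about (312,150), the loop bar at (312,187), the keeper at (312,285) and a dark parting gap. The top crop (6x) shows the yaw is about +0.33, the keeper at (322,220), the loop around (350,285) and the lever foot at (370,350). Next I'll fit the pose.

```bash
cat > geo.py <<'E'
import numpy as np
def fr(p):  # p: ox,oy,oz,yaw,half,lever,loop -> dict of mould-frame points
    h,L,lo=p[4:7]
    hx,hz=66.,16. # hinge in mould frame: pivot(-12,152)+(78,-136)
    def rot(x,z): c,s=np.cos(h),np.sin(h); dx,dz=x-hx,z-hz; return hx+c*dx+s*dz, hz-s*dx+c*dz
    pin=np.array([-12-10*np.cos(L),152+10*np.sin(L)]); a=lo-L
    d=dict(latch_pivot=(-12,152),lever_tip=(-12-50*np.cos(L),152+50*np.sin(L)),loop_pin=pin,
      loop_bar=pin+52*np.array([np.cos(a),np.sin(a)]),keeper=rot(32,147),lip_edge=rot(37.5,154.3),half_top=rot(60,142))
    return d,rot
def W(p,x,y,z):
    c,s=np.cos(p[3]),np.sin(p[3]); return np.array([p[0]+(c*x-s*y)/1e3,p[1]+(s*x+c*y)/1e3,p[2]+z/1e3])
E
python3 - <<'E'
from h import *; from geo import *
from scipy.optimize import least_squares
np.set_printoptions(precision=4,suppress=True)
S=lambda u,v:("scene",185+u/6,150+v/6); T=lambda u,v:("top",210+u/6,135+v/6)
obs=[]  # (kind, cam,u,v,weight)
man=[((-60,130,142),0,T(178,466)),((-60,-130,142),0,T(588,318)),((0,130,142),0,T(143,370)),((0,-130,142),0,T(552,228)),
((60,130,142),1,T(107,250)),((60,-130,142),1,T(512,113)),((-60,-130,142),0,S(98,143)),((-60,130,142),0,S(528,143)),
((60,-130,142),1,S(92,330)),((60,130,142),1,S(532,330))]
net=[]
for n in["latch_pivot","half_top","lever_tip","loop_pin","loop_bar","keeper","lip_edge"]:
    for c in("scene","top"):
        r=arm.spot_point(n,c)
        if r: net.append((n,c,*r[0]["xy"],r[0]["score"]))
def res(q):
    p=q[:7];off={"scene":q[7:9],"top":q[9:11]};d,rot=fr(p);e=[]
    for (x,y,z),h,(c,u,v) in man:
        if h:x,z=rot(x,z)
        e+=list((proj(c,W(p,x,y,z))+off[c]-[u,v])/0.6)
    for n,c,u,v,s in net:
        e+=list((proj(c,W(p,d[n][0],0,d[n][1]))+off[c]-[u,v])/1.5*s)
    e+=[(p[2]-.004)/.003,(p[4]-.16)/.05,(p[5]-1.35)/.2,(p[6]-2.12)/.12]+list(q[7:]/.8)
    return np.array(e)
r=least_squares(res,[.54,-.03,.004,.33,.16,1.35,2.12,0,0,0,0],loss="soft_l1",x_scale=[.01,.01,.01,.1,.1,.1,.1,1,1,1,1])
print(r.x,r.cost);e=r.fun
print(np.round(e[:20].reshape(-1,2)*.6,2).tolist())
for k,(n,c,*_,s) in enumerate(net):print(n,c,round(s,2),e[20+2*k:22+2*k]*1.5/s)
try:print(np.sqrt(np.diag(np.linalg.inv(r.jac.T@r.jac))))
except Exception as x:print(x)
np.save("p.npy",r.x);d,_=fr(r.x)
for n in d:print(n,np.round(d[n],1),W(r.x,d[n][0],0,d[n][1]))
E
```

```text
[ 0.5353 -0.0254  0.0004  0.3391  0.1108  1.4458  2.1982  0.1435  0.7232
  0.2854  0.3446] 16.941169908915008
[[-0.21, -0.18], [0.2, 0.2], [0.06, 0.02], [0.31, -0.38], [-0.71, 0.77], [-0.21, -0.18], [0.04, -0.4], [-0.08, -0.03], [-1.03, -0.09], [0.23, 0.25]]
latch_pivot scene 0.64 [-0.3527  0.6218]
latch_pivot top 0.91 [ 3.6523 -2.0905]
half_top scene 0.79 [-2.571   0.8758]
half_top top 0.97 [1.8275 0.3085]
lever_tip scene 0.56 [ 2.4882 -7.8209]
lever_tip top 0.47 [0.2129 4.0838]
loop_pin scene 0.62 [ 1.116  -1.9341]
loop_pin top 0.42 [-1.0218  0.3072]
loop_bar scene 0.59 [4.3221 1.366 ]
loop_bar top 0.59 [ 1.6302 -4.8091]
keeper scene 0.96 [0.413  0.6303]
keeper top 0.75 [-4.8554 -1.3982]
lip_edge scene 0.84 [ 1.161 -1.472]
lip_edge top 0.86 [-0.8064  0.6156]
[0.0029 0.0024 0.0043 0.0059 0.0134 0.1457 0.1389 0.6296 0.8963 0.6528
 0.8023]
latch_pivot [-12 152] [ 0.524  -0.0294  0.1524]
lever_tip [-18.2 201.6] [ 0.5181 -0.0314  0.202 ]
loop_pin [-13.2 161.9] [ 0.5228 -0.0298  0.1623]
loop_bar [ 24.7 197.5] [ 0.5586 -0.0172  0.1979]
keeper [ 46.7 150. ] [ 0.5793 -0.0098  0.1504]
lip_edge [ 53.  156.6] [ 0.5853 -0.0078  0.157 ]
half_top [ 74.  141.9] [ 0.6051 -0.0008  0.1423]
```

Emit:
{"name": "move_arm", "arguments": {"deltas": [[22.8,33.1,0,0,0,-1.45],[22.8,33.1,0,-0.333,0.943,0],[22.8,33.1,0,-0.333,0.943,0],[22.8,33.1,0,-0.333,0.943,0],[22.8,33.1,0,-0.333,0.943,0]], "claw": 255, "squeeze": 20}}

```text
t: 2.22
eef_pos: [0.3547, -0.4638, 0.4048]
ee_rot: [-3.141, -0.07, -2.804]
force: [0.6, -0.3, 0.5]
width: 0.0599
```

Emit:
{"name": "move_arm", "arguments": {"deltas": [[22.8,33.1,0,-0.333,0.943,0],[22.8,33.1,0,-0.333,0.943,0],[22.8,33.1,0,-0.333,0.943,0],[22.8,33.1,0,-0.333,0.943,0],[22.8,33.1,0,-0.333,0.943,0]]}}

```text
t: 2.63
eef_pos: [0.4688, -0.298, 0.4051]
ee_rot: [-3.141, -0.157, -2.803]
force: [2.0, -0.4, 0.2]
width: 0.0268
```

Emit:
{"name": "move_arm", "arguments": {"deltas": [[22.8,33.1,0,-0.333,0.943,0],[22.8,33.1,0,-0.333,0.943,0],[22.8,33.1,0,-0.333,0.943,0],[22.8,33.1,0,-0.333,0.943,0],[22.8,33.1,0,-0.333,0.943,0]]}}

```text
t: 3.05
eef_pos: [0.5829, -0.1324, 0.405]
ee_rot: [-3.141, -0.245, -2.803]
force: [1.3, -1.2, -0.1]
width: 0.0002
```

Emit:
{"name": "move_arm", "arguments": {"deltas": [[22.8,33.1,0,-0.333,0.943,0],[22.8,33.1,0,-0.333,0.943,0],[22.8,33.1,0,-0.333,0.943,0],[22.8,33.1,0,-0.666,1.886,0],[22.8,33.1,0,0,0,0]]}}

```text
t: 3.47
eef_pos: [0.6971, 0.0331, 0.4042]
ee_rot: [-3.141, -0.334, -2.803]
force: [1.0, -0.8, 0.2]
width: 0.0003
```

```bash
cat >> h.py <<'E'
from scipy.spatial.transform import Rotation as Ro
def tip(d=178):
    p=np.load("p.npy");s=arm.get_state();R=Ro.from_euler("xyz",s["ee_rot"]).as_matrix()
    w=np.array(s["eef_pos"])+R[:,2]*d/1e3-p[:3];c,n=np.cos(p[3]),np.sin(p[3])
    M=np.array([[c,n,0],[-n,c,0],[0,0,1]]);f=M@np.array(s["force"])
    print("t",round(s["t"],2),"tip mould mm",np.round(M@w*1e3,1),"F mould",np.round(f,2),"toolz",np.round(M@R[:,2],3),"tooly",np.round(M@R[:,1],3),"w",round(s["width"]*1e3,1),"eef",np.round(s["eef_pos"],4))
E
python3 -c "
from h import *
tip()"
```

```text
t 3.47 tip mould mm [113.6   1.3 235.7] F mould [ 0.68 -1.06  0.24] toolz [-0.328 -0.    -0.945] tooly [ 0.  1. -0.] w 0.3 eef [0.6971 0.0331 0.4042]
```

Emit:
{"name": "move_arm", "arguments": {"deltas": [[0,0,-40,0,0,0],[0,0,-40,0,0,0],[0,0,-40,0,0,0],[-9.4,-3.3,0,0,0,0],[-9.4,-3.3,0,0,0,0]]}}

```text
t: 3.88
eef_pos: [0.6765, 0.0247, 0.2803]
ee_rot: [3.141, -0.338, -2.803]
force: [0.9, 0.5, 1.9]
width: 0.0003
```

Emit:
{"name": "move_arm", "arguments": {"deltas": [[-0.94,-0.33,0,0,0,0],[-0.94,-0.33,0,0,0,0],[-0.94,-0.33,0,0,0,0],[-0.94,-0.33,0,0,0,0],[-0.94,-0.33,0,0,0,0]]}}

```text
t: 4.3
eef_pos: [0.6729, 0.023, 0.2852]
ee_rot: [-3.141, -0.331, -2.803]
force: [0.5, -0.1, -0.9]
width: 0.0001
```

Emit:
{"name": "move_arm", "arguments": {"deltas": [[-0.94,-0.33,0,0,0,0],[-0.94,-0.33,0,0,0,0],[-0.94,-0.33,0,0,0,0],[-0.94,-0.33,0,0,0,0],[-0.94,-0.33,0,0,0,0]]}}

```text
t: 4.72
eef_pos: [0.6679, 0.0212, 0.2846]
ee_rot: [-3.141, -0.332, -2.803]
force: [0.8, -0.6, 0.4]
width: 0.0003
```

```bash
python3 -c "
from h import *
tip()"
```

```text
t 4.72 tip mould mm [ 8.250e+01 -1.000e-01  1.159e+02] F mould [ 0.5  -0.83  0.42] toolz [-0.326 -0.    -0.945] tooly [ 0.001  1.    -0.   ] w 0.3 eef [0.6679 0.0212 0.2846]
```

Emit:
{"name": "move_arm", "arguments": {"deltas": [[-0.94,-0.33,0,0,0,0],[-0.94,-0.33,0,0,0,0],[-0.94,-0.33,0,0,0,0],[-0.94,-0.33,0,0,0,0],[-0.94,-0.33,0,0,0,0]]}}

```text
t: 5.13
eef_pos: [0.6632, 0.0196, 0.2848]
ee_rot: [-3.141, -0.331, -2.803]
force: [0.8, 0.1, 0.7]
width: 0.0002
```

Emit:
{"name": "move_arm", "arguments": {"deltas": [[-0.47,-0.17,0,0,0,0],[-0.47,-0.17,0,0,0,0],[-0.47,-0.17,0,0,0,0],[-0.47,-0.17,0,0,0,0],[-0.47,-0.17,0,0,0,0]]}}

```text
t: 5.55
eef_pos: [0.6609, 0.0188, 0.2847]
ee_rot: [-3.141, -0.332, -2.803]
force: [1.6, 0.4, 0.4]
width: 0.0005
```

Emit:
{"name": "move_arm", "arguments": {"deltas": [[-0.47,-0.17,0,0,0,0],[-0.47,-0.17,0,0,0,0],[-0.47,-0.17,0,0,0,0],[-0.47,-0.17,0,0,0,0],[-0.47,-0.17,0,0,0,0]]}}

```text
t: 5.97
eef_pos: [0.6589, 0.0181, 0.2847]
ee_rot: [-3.141, -0.33, -2.803]
force: [3.5, 0.8, -0.5]
width: 0.0005
```

Emit:
{"name": "move_arm", "arguments": {"deltas": [[-0.28,-0.1,0,0,0,0],[-0.28,-0.1,0,0,0,0],[-0.28,-0.1,0,0,0,0],[-0.28,-0.1,0,0,0,0],[-0.28,-0.1,0,0,0,0]]}}

```text
t: 6.38
eef_pos: [0.6583, 0.018, 0.2849]
ee_rot: [-3.141, -0.328, -2.803]
force: [8.4, 1.9, -2.1]
width: 0.0004
```

Emit:
{"name": "move_arm", "arguments": {"deltas": [[-0.28,-0.1,0,0,0,0],[-0.28,-0.1,0,0,0,0],[0,0,0,0,0,0],[0,0,0,0,0,0],[0,0,0,0,0,0]]}}

```text
t: 6.8
eef_pos: [0.6581, 0.0179, 0.285]
ee_rot: [-3.141, -0.327, -2.803]
force: [7.0, 2.8, -2.6]
width: 0.0004
```

```bash
python3 -c "
from h import *
tip()"
```

```text
t 6.8 tip mould mm [ 73.1  -0.2 116. ] F mould [ 7.51  0.32 -2.57] toolz [-0.321 -0.001 -0.947] tooly [-0.     1.    -0.001] w 0.4 eef [0.6581 0.0179 0.285 ]
```

Emit:
{"name": "move_arm", "arguments": {"deltas": [[-0.47,-0.17,0,0,0,0],[-0.47,-0.17,0,0,0,0],[0,0,0,0,0,0],[0,0,0,0,0,0],[0,0,0,0,0,0]]}}

```text
t: 7.22
eef_pos: [0.6577, 0.0178, 0.2852]
ee_rot: [-3.141, -0.325, -2.803]
force: [10.3, 3.4, -3.5]
width: 0.0003
```

```bash
python3 -c "
from h import *
tip()
arm.grab_frame('scene');f=arm.grab_frame('top');cv2.imwrite('pics/t1.png',cv2.resize(f[135:225,210:320],(660,540),interpolation=2)[:,:,::-1])"
```

```text
t 7.22 tip mould mm [ 73.   -0.2 116.1] F mould [10.86 -0.26 -3.5 ] toolz [-0.319 -0.001 -0.948] tooly [-0.     1.    -0.001] w 0.3 eef [0.6577 0.0178 0.2852]
```

Emit:
{"name": "move_arm", "arguments": {"deltas": [[-0.56,-0.2,0,0,0,0],[0,0,0,0,0,0],[0,0,0,0,0,0],[0,0,0,0,0,0],[0,0,0,0,0,0]]}}

```text
t: 7.73
eef_pos: [0.6575, 0.0178, 0.2852]
ee_rot: [-3.141, -0.324, -2.802]
force: [12.4, 3.3, -3.2]
width: 0.0007
```

Emit:
{"name": "move_arm", "arguments": {"deltas": [[2,0.7,0,0,0,0],[14,5,0,0,0,0],[14,5,10,0,0,0],[0,0,40,0,0,0],[0,0,40,0,0,0]]}}

```text
t: 8.15
eef_pos: [0.6847, 0.0274, 0.3726]
ee_rot: [3.141, -0.34, -2.803]
force: [1.0, -0.7, 0.8]
width: 0.0003
```

```bash
python3 - <<'E'
from h import *; from geo import *
tip()
a=cv2.imread('pics/scene0.png')[162:212,217:257];b=cv2.imread('pics/top0.png')[160:210,248:288]
cv2.imwrite('pics/z0.png',np.hstack([cv2.resize(x,(400,500),interpolation=cv2.INTER_CUBIC) for x in(a,b)]))
q=np.load('p.npy')
def bar(s,t):
    w,g=tri(np.array(s)-q[7:9],np.array(t)-q[9:11]);v=w-q[:3];c,n=np.cos(q[3]),np.sin(q[3])
    print(np.round([c*v[0]*1e3+n*v[1]*1e3,-n*v[0]*1e3+c*v[1]*1e3,v[2]*1e3],1),round(g*1e3,1))
bar((237,181.2),(267.5,177.5))
E
```

```text
t 8.15 tip mould mm [9.920e+01 2.000e-01 2.043e+02] F mould [ 0.72 -1.    0.81] toolz [-0.333  0.001 -0.943] tooly [0.001 1.    0.   ] w 0.3 eef [0.6847 0.0274 0.3726]
[ 15.4   0.3 204. ] 2.0
```

View pics/z0.png

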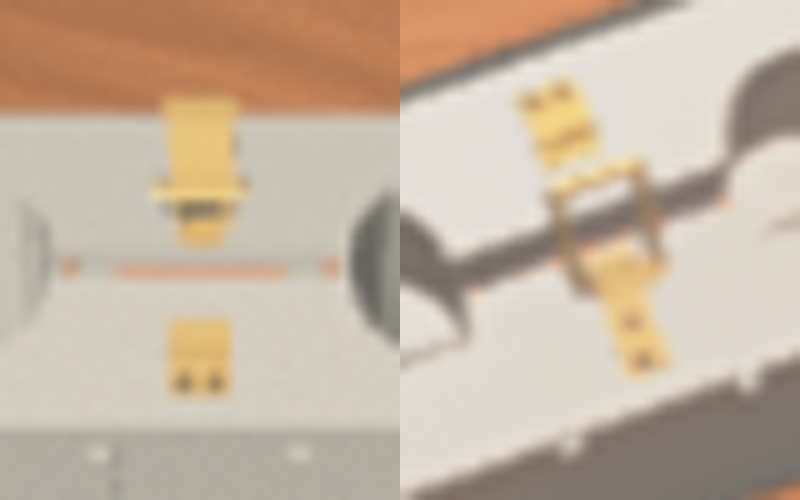

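```bash
python3 - <<'E'
from h import *; from geo import *
from scipy.optimize import least_squares
q=np.load('p.npy')
O=[("loop_bar","scene",237,181.0),("loop_bar","top",267.7,177.6),("lever_tip","scene",237.1,171.8),("lever_tip","top",269.2,185.6)]
off={"scene":q[7:9],"top":q[9:11]}
def res(v):
    p=q.copy();p[5:7]=v;d,_=fr(p);e=[]
    for n,c,a,b in O:e+=list(proj(c,W(p,d[n][0],0,d[n][1]))+off[c]-[a,b])
    return np.array(e+[(v[0]-1.35)/.2,(v[1]-2.12)/.12])
r=least_squares(res,[1.35,2.12]);p=q.copy();p[5:7]=r.x;d,_=fr(p)
print(r.x,np.round(r.fun,2),{k:np.round(d[k],1) for k in d})
E
```

```text
[1.39999872 2.34031501] [-0.37  0.56 -0.55 -0.45 -0.3   1.3   1.63  1.81  0.25  1.84] {'latch_pivot': array([-12, 152]), 'lever_tip': array([-20.5, 201.3]), 'loop_pin': array([-13.7, 161.9]), 'loop_bar': array([ 17. , 203.9]), 'keeper': array([ 46.7, 150. ]), 'lip_edge': array([ 53. , 156.6]), 'half_top': array([ 74. , 141.9])}
```

Emit:
{"name": "move_arm", "arguments": {"deltas": [[-27,-9.6,11,1.3,-3.67,0],[-27,-9.6,11,1.3,-3.67,0],[-27,-9.6,11,1.3,-3.67,0],[-27,-9.6,11,1.3,-3.67,0],[-27,-9.6,11,1.3,-3.67,0]], "claw": 81, "squeeze": 20}}

```text
t: 8.57
eef_pos: [0.5482, -0.0213, 0.4296]
ee_rot: [3.141, 0.009, -2.803]
force: [0.2, -0.7, 1.6]
width: 0.0283
```

Emit:
{"name": "move_arm", "arguments": {"deltas": [[0,0,0,0,0,0],[0,0,0,0,0,0],[0,0,0,0,0,0],[0,0,0,0,0,0],[0,0,0,0,0,0]]}}

```text
t: 8.98
eef_pos: [0.5509, -0.0202, 0.4284]
ee_rot: [3.141, 0.005, -2.803]
force: [-0.7, -0.9, -0.8]
width: 0.0582
```

```bash
python3 - <<'E'
from h import *
tip()
E
```

```text
t 8.98 tip mould mm [ 1.73e+01 -2.00e-01  2.50e+02] F mould [-0.96 -0.65 -0.77] toolz [ 0.005  0.001 -1.   ] tooly [0.    1.    0.001] w 58.2 eef [ 0.5509 -0.0202  0.4284]
```

Emit:
{"name": "move_arm", "arguments": {"deltas": [[-1.4,-0.5,-15,0,0,0],[0,0,-15,0,0,0],[0,0,-10,0,0,0],[0,0,-6,0,0,0],[0,0,-5,0,0,0]]}}

```text
t: 9.4
eef_pos: [0.5491, -0.0209, 0.3773]
ee_rot: [3.141, 0.006, -2.803]
force: [-0.4, 0.0, 0.5]
width: 0.0601
```

Emit:
{"name": "move_arm", "arguments": {"deltas": [[0,0,0,0,0,0],[0,0,0,0,0,0],[0,0,0,0,0,0],[0,0,0,0,0,0],[0,0,0,0,0,0]], "claw": 255, "squeeze": 18}}

```text
t: 9.82
eef_pos: [0.5488, -0.0209, 0.3793]
ee_rot: [3.141, 0.01, -2.803]
force: [-0.8, 3.0, 1.7]
width: 0.0336
```

```bash
python3 - <<'E'
from h import *
tip()
a=arm.grab_frame('scene')[162:212,217:257];b=arm.grab_frame('top')[160:210,248:288]
cv2.imwrite('pics/z1.png',np.hstack([cv2.resize(x,(400,500),interpolation=cv2.INTER_CUBIC) for x in(a,b)])[:,:,::-1])
E
```

```text
t 9.82 tip mould mm [ 1.590e+01 -1.000e-01  2.009e+02] F mould [0.21 3.1  1.67] toolz [ 0.01   0.001 -1.   ] tooly [0.001 1.    0.001] w 33.6 eef [ 0.5488 -0.0209  0.3793]
```

View pics/z1.png

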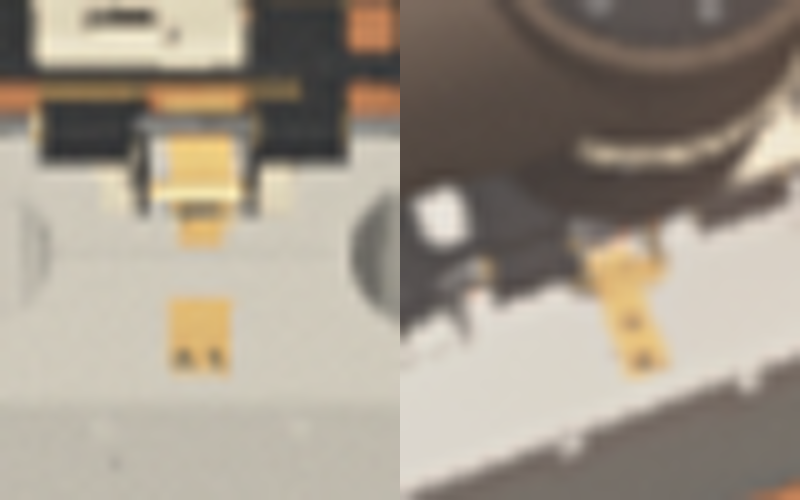

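Scene crop: the fingers straddle the loop, with the bar at (200,190) just above the fingertips at row 215. Width is 33.6 mm, so the grasp is good. The far half is up against the seal, since the gap has closed. Next I'll swing the bar over on an arc about the pivot.

Emit:
{"name": "move_arm", "arguments": {"deltas": [[4.3,1.5,-3.3,0,0,0],[4.3,1.5,-3.3,0,0,0],[3.4,1.2,-3.6,0,0,0],[3.4,1.2,-3.6,0,0,0],[0,0,0,0,0,0]]}}

```text
t: 10.33
eef_pos: [0.5643, -0.0154, 0.3632]
ee_rot: [3.141, 0.005, -2.803]
force: [-2.7, 2.8, -1.1]
width: 0.0334
```

Emit:
{"name": "move_arm", "arguments": {"deltas": [[2.7,1.0,-4.3,0,0,0],[2.7,1.0,-4.3,0,0,0],[2.0,0.7,-4.6,0,0,0],[2.0,0.7,-4.6,0,0,0],[0,0,0,0,0,0]]}}

```text
t: 10.75
eef_pos: [0.5734, -0.0122, 0.3459]
ee_rot: [3.141, 0.006, -2.803]
force: [-3.4, 3.1, 0.0]
width: 0.0337
```

```bash
python3 - <<'E'
from h import *
tip()
a=arm.grab_frame('scene')[162:212,217:257]
cv2.imwrite('pics/z2.png',cv2.resize(a,(480,600),interpolation=cv2.INTER_CUBIC)[:,:,::-1])
E
```

```text
t 10.75 tip mould mm [ 4.140e+01 -1.000e-01  1.675e+02] F mould [-2.19  4.01  0.01] toolz [ 0.006  0.001 -1.   ] tooly [0.001 1.    0.001] w 33.7 eef [ 0.5734 -0.0122  0.3459]
```

View pics/z2.png

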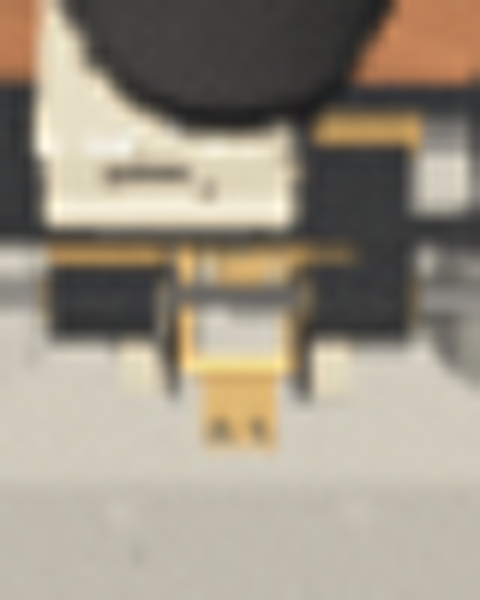

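Emit:
{"name": "move_arm", "arguments": {"deltas": [[1.3,0.4,-2.5,0,0,0],[1.3,0.4,-2.5,0,0,0],[1.2,0.5,-2.5,0,0,0],[0,0,0,0,0,0],[0,0,0,0,0,0]]}}

```text
t: 11.22
eef_pos: [0.5763, -0.0113, 0.339]
ee_rot: [3.141, 0.005, -2.803]
force: [-6.6, 1.9, 0.6]
width: 0.0336
```

Emit:
{"name": "move_arm", "arguments": {"deltas": [[-0.1,0,-2.0,0,0,0],[-0.1,0,-2.0,0,0,0],[-0.1,0,-2.0,0,0,0],[0,0,0,0,0,0],[0,0,0,0,0,0]]}}

```text
t: 11.63
eef_pos: [0.5767, -0.011, 0.3337]
ee_rot: [3.141, 0.008, -2.803]
force: [-5.0, 3.0, 0.4]
width: 0.0337
```

```bash
python3 - <<'E'
from h import *
tip()
E
```

```text
t 11.63 tip mould mm [ 45.1  -0.2 155.4] F mould [-3.69  4.47  0.37] toolz [ 0.008  0.    -1.   ] tooly [0.001 1.    0.   ] w 33.7 eef [ 0.5767 -0.011   0.3337]
```

Emit:
{"name": "move_arm", "arguments": {"deltas": [[0,0,-1.0,0,0,0],[0,0,-1.0,0,0,0],[0,0,-1.0,0,0,0],[0,0,-1.0,0,0,0],[0,0,0,0,0,0]]}}

```text
t: 12.05
eef_pos: [0.5769, -0.0109, 0.3299]
ee_rot: [3.141, 0.008, -2.803]
force: [-3.2, 3.2, 1.6]
width: 0.0338
```

Emit:
{"name": "move_arm", "arguments": {"deltas": [[0,0,-1.0,0,0,0],[0,0,-1.0,0,0,0],[0,0,-0.5,0,0,0],[0,0,0,0,0,0],[0,0,0,0,0,0]]}}

```text
t: 12.47
eef_pos: [0.577, -0.011, 0.3275]
ee_rot: [3.141, 0.008, -2.803]
force: [-3.9, 2.5, 2.3]
width: 0.0336
```

```bash
python3 - <<'E'
from h import *
tip()
E
```

```text
t 12.47 tip mould mm [ 45.6  -0.2 149.1] F mould [-2.85  3.66  2.32] toolz [ 0.008  0.    -1.   ] tooly [0. 1. 0.] w 33.6 eef [ 0.577  -0.011   0.3275]
```

Emit:
{"name": "move_arm", "arguments": {"deltas": [[0,0,-1.0,0,0,0],[0,0,-1.0,0,0,0],[0,0,0,0,0,0],[0,0,0,0,0,0],[0,0,0,0,0,0]]}}

```text
t: 12.88
eef_pos: [0.577, -0.0109, 0.3255]
ee_rot: [3.141, 0.008, -2.803]
force: [-3.5, 3.4, 1.2]
width: 0.0341
```

Emit:
{"name": "move_arm", "arguments": {"deltas": [[0,0,-0.7,0,0,0],[0,0,-0.7,0,0,0],[0,0,0,0,0,0],[0,0,0,0,0,0],[0,0,0,0,0,0]]}}

```text
t: 13.3
eef_pos: [0.5769, -0.011, 0.3241]
ee_rot: [3.141, 0.008, -2.803]
force: [-4.4, 3.8, 1.7]
width: 0.0338
```

```bash
python3 - <<'E'
from h import *
tip()
a=arm.grab_frame('scene')[162:212,217:257]
cv2.imwrite('pics/z3.png',cv2.resize(a,(480,600),interpolation=cv2.INTER_CUBIC)[:,:,::-1])
E
```

```text
t 13.3 tip mould mm [ 45.5  -0.2 145.8] F mould [-2.9   5.03  1.72] toolz [ 0.008  0.    -1.   ] tooly [0. 1. 0.] w 33.8 eef [ 0.5769 -0.011   0.3241]
```

View pics/z3.png

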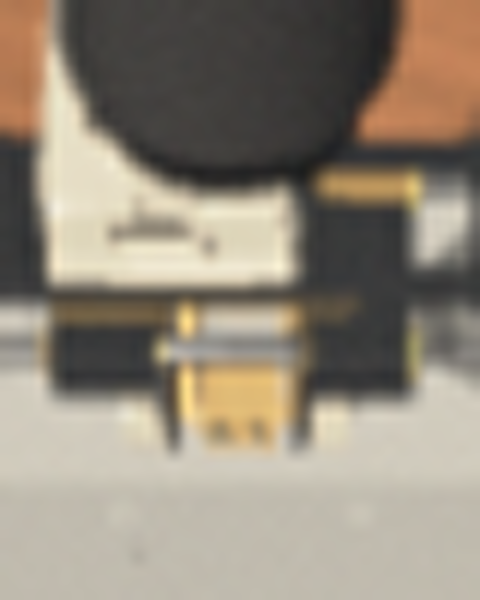

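Picture 6 of 12: the bar is at about row 417 of the crop, over the keeper plate just short of its screws at row 430, so it is beyond the lip. I'll go on down until I feel contact.

Emit:
{"name": "move_arm", "arguments": {"deltas": [[0,0,-0.5,0,0,0],[0,0,-0.5,0,0,0],[0,0,0,0,0,0],[0,0,0,0,0,0],[0,0,0,0,0,0]]}}

```text
t: 13.77
eef_pos: [0.5769, -0.0109, 0.3239]
ee_rot: [3.142, 0.009, -2.803]
force: [-5.8, 3.3, 7.8]
width: 0.0335
```

Emit:
{"name": "move_arm", "arguments": {"deltas": [[0,0,-0.5,0,0,0],[0,0,-0.5,0,0,0],[0,0,0,0,0,0],[0,0,0,0,0,0],[0,0,0,0,0,0]]}}

```text
t: 14.18
eef_pos: [0.577, -0.0109, 0.3235]
ee_rot: [-3.142, 0.01, -2.802]
force: [-7.6, 4.8, 11.8]
width: 0.0335
```

```bash
python3 - <<'E'
from h import *
tip()
E
```

```text
t 14.18 tip mould mm [ 45.8  -0.2 145.1] F mould [-5.56  7.04 11.81] toolz [ 0.01 -0.   -1.  ] tooly [-0.  1. -0.] w 33.5 eef [ 0.577  -0.0109  0.3235]
```

Emit:
{"name": "move_arm", "arguments": {"deltas": [[0,0,0.8,0,0,0],[0,0,0,0,0,0],[-0.94,-0.33,0,0,0,0],[-0.94,-0.33,0,0,0,0],[-0.94,-0.33,0,0,0,0]], "squeeze": 22}}

```text
t: 14.6
eef_pos: [0.5759, -0.0113, 0.3239]
ee_rot: [-3.141, 0.014, -2.802]
force: [5.7, 6.9, -0.4]
width: 0.0339
```

Emit:
{"name": "move_arm", "arguments": {"deltas": [[-0.94,-0.33,0,0,0,0],[-0.94,-0.33,0,0,0,0],[-0.94,-0.33,0,0,0,0],[0,0,0,0,0,0],[0,0,0,0,0,0]]}}

```text
t: 15.02
eef_pos: [0.5738, -0.0119, 0.3241]
ee_rot: [-3.141, 0.016, -2.802]
force: [6.1, 6.1, 0.1]
width: 0.0336
```

```bash
python3 - <<'E'
from h import *
tip()
E
```

```text
t 15.02 tip mould mm [ 43.7  -0.2 145.8] F mould [7.81 3.74 0.11] toolz [ 0.016 -0.    -1.   ] tooly [-0.001  1.    -0.   ] w 33.6 eef [ 0.5738 -0.0119  0.3241]
```

Emit:
{"name": "move_arm", "arguments": {"deltas": [[-0.94,-0.33,0,0,0,0],[-0.94,-0.33,0,0,0,0],[-0.94,-0.33,0,0,0,0],[0,0,0,0,0,0],[0,0,0,0,0,0]]}}

```text
t: 15.43
eef_pos: [0.5709, -0.013, 0.324]
ee_rot: [-3.141, 0.016, -2.802]
force: [5.7, 6.4, -0.2]
width: 0.0334
```

```bash
python3 - <<'E'
from h import *
tip()
E
```

```text
t 15.43 tip mould mm [ 40.5  -0.2 145.7] F mould [ 7.48  4.16 -0.18] toolz [ 0.016 -0.    -1.   ] tooly [-0.001  1.    -0.   ] w 33.4 eef [ 0.5709 -0.013   0.324 ]
```

Emit:
{"name": "move_arm", "arguments": {"deltas": [[-0.94,-0.33,0,0,0,0],[-0.94,-0.33,0,0,0,0],[0,0,0,0,0,0],[0,0,0,0,0,0],[0,0,0,0,0,0]]}}

```text
t: 15.85
eef_pos: [0.5689, -0.0136, 0.324]
ee_rot: [-3.141, 0.016, -2.802]
force: [4.2, 6.8, -0.1]
width: 0.0332
```

```bash
python3 - <<'E'
from h import *
tip()
E
```

```text
t 15.85 tip mould mm [ 38.4  -0.2 145.6] F mould [ 6.25  4.95 -0.11] toolz [ 0.016 -0.    -1.   ] tooly [-0.001  1.    -0.   ] w 33.2 eef [ 0.5689 -0.0136  0.324 ]
```

Emit:
{"name": "move_arm", "arguments": {"deltas": [[-0.94,-0.33,0,0,0,0],[-0.94,-0.33,0,0,0,0],[0,0,0,0,0,0],[0,0,0,0,0,0],[0,0,0,0,0,0]]}}

```text
t: 16.27
eef_pos: [0.5675, -0.0142, 0.3241]
ee_rot: [-3.141, 0.017, -2.802]
force: [6.3, 6.3, -1.3]
width: 0.0338
```

```bash
python3 - <<'E'
from h import *
tip()
E
```

```text
t 16.27 tip mould mm [ 37.1  -0.2 145.8] F mould [ 8.08  3.87 -1.32] toolz [ 0.017 -0.    -1.   ] tooly [-0.001  1.    -0.   ] w 33.8 eef [ 0.5675 -0.0142  0.3241]
```

Emit:
{"name": "move_arm", "arguments": {"deltas": [[-0.94,-0.33,0,0,0,0],[-0.47,-0.17,0,0,0,0],[0,0,0,0,0,0],[0,0,0,0,0,0],[0,0,0,0,0,0]]}}

```text
t: 16.68
eef_pos: [0.5669, -0.0143, 0.3244]
ee_rot: [-3.141, 0.019, -2.802]
force: [9.8, 7.0, -3.7]
width: 0.0334
```

```bash
python3 - <<'E'
from h import *
tip()
E
```

```text
t 16.68 tip mould mm [ 37.   -0.2 146. ] F mould [11.6   3.37 -3.74] toolz [ 0.019 -0.001 -1.   ] tooly [-0.001  1.    -0.001] w 33.4 eef [ 0.5669 -0.0143  0.3244]
```

Emit:
{"name": "move_arm", "arguments": {"deltas": [[-0.47,-0.17,0,0,0,0],[-0.37,-0.13,0,0,0,0],[0,0,0,0,0,0],[0,0,0,0,0,0],[0,0,0,0,0,0]]}}

```text
t: 17.1
eef_pos: [0.5666, -0.0144, 0.3245]
ee_rot: [-3.141, 0.021, -2.801]
force: [11.9, 6.9, -4.7]
width: 0.0336
```

```bash
python3 - <<'E'
from h import *
tip()
E
```

```text
t 17.1 tip mould mm [ 36.9  -0.2 146.2] F mould [13.51  2.59 -4.72] toolz [ 0.021 -0.001 -1.   ] tooly [-0.001  1.    -0.001] w 33.6 eef [ 0.5666 -0.0144  0.3245]
```

Emit:
{"name": "move_arm", "arguments": {"deltas": [[0,0,0,0,0,0],[0,0,0,0,0,0],[0,0,0,0,0,0],[0,0,0,0,0,0],[0,0,0,0,0,0]], "claw": 81}}

```text
t: 17.52
eef_pos: [0.5624, -0.0164, 0.3224]
ee_rot: [3.142, 0.008, -2.803]
force: [-0.4, 0.3, -1.0]
width: 0.0578
```

Emit:
{"name": "move_arm", "arguments": {"deltas": [[0,0,15,0,0,0],[0,0,25,0,0,0],[0,0,35,0,0,0],[20,7,30,0,0,0],[35,12,0,0,0,0]]}}

```text
t: 17.93
eef_pos: [0.6171, 0.0018, 0.4364]
ee_rot: [-3.139, 0.019, -2.803]
force: [2.2, 0.1, 1.6]
width: 0.0599
```

```bash
python3 - <<'E'
from h import *
tip()
a=arm.grab_frame('scene')[150:225,205:305];b=arm.grab_frame('top')[160:210,248:288]
cv2.imwrite('pics/z4.png',np.hstack([cv2.resize(x,s,interpolation=cv2.INTER_CUBIC) for x,s in((a,(400,300)),(b,(400,500)))if s[1]==500])[:,:,::-1])
cv2.imwrite('pics/z4s.png',a[:,:,::-1])
for c in("scene","top"):
  for n in("loop_bar","lever_tip","keeper"):print(c,n,[(np.round(x["xy"],1),round(x["score"],2)) for x in arm.spot_point(n,c)[:1]])
E
```

```text
t 17.93 tip mould mm [ 89.6  -2.  258. ] F mould [ 2.11 -0.64  1.61] toolz [ 0.019 -0.002 -1.   ] tooly [ 0.001  1.    -0.002] w 59.9 eef [0.6171 0.0018 0.4364]
scene loop_bar [(array([235.9, 193.4]), 0.58)]
scene lever_tip [(array([236.6, 208.7]), 0.45)]
scene keeper [(array([233.6, 192. ]), 0.92)]
top loop_bar [(array([268.9, 187.7]), 0.72)]
top lever_tip [(array([269.1, 190. ]), 0.4)]
top keeper [(array([267.4, 174.7]), 0.71)]
```

View pics/z4.png

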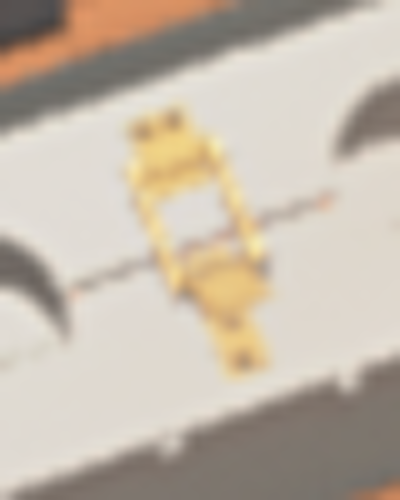

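Picture 7: seen from above, the loop's legs straddle the keeper, the bar is hidden under the lip near (175,150) of the crop, and the parting gap is thin. The loop is seated, so next comes the lever.

Emit:
{"name": "move_arm", "arguments": {"deltas": [[-22.7,-7.5,0,0,0,0],[-22.7,-7.5,0,0,0,0],[-22.7,-7.5,0,0,0,0],[-22.7,-7.5,0,0,0,0],[0,0,0,0,0,0]], "claw": 255}}

```text
t: 18.75
eef_pos: [0.5228, -0.0286, 0.4283]
ee_rot: [3.141, 0.009, -2.804]
force: [-0.0, 0.7, -0.4]
width: 0.0317
```

Emit:
{"name": "move_arm", "arguments": {"deltas": [[0,0,-10,0,0,0],[0,0,-10,0,0,0],[0,0,-10,0,0,0],[0,0,0,0,0,0],[0,0,0,0,0,0]]}}

```text
t: 19.17
eef_pos: [0.527, -0.027, 0.3959]
ee_rot: [3.141, 0.005, -2.803]
force: [-0.3, -0.5, -0.7]
width: 0.0015
```

```bash
python3 - <<'E'
from h import *
tip()
a=arm.grab_frame('scene')[150:225,195:295]
cv2.imwrite('pics/z5.png',cv2.resize(a,(800,600),interpolation=cv2.INTER_CUBIC)[:,:,::-1])
E
```

```text
t 19.17 tip mould mm [ -7.5   1.3 217.5] F mould [-0.42 -0.33 -0.67] toolz [ 0.005  0.    -1.   ] tooly [0. 1. 0.] w 1.5 eef [ 0.527  -0.027   0.3959]
```

View pics/z5.png

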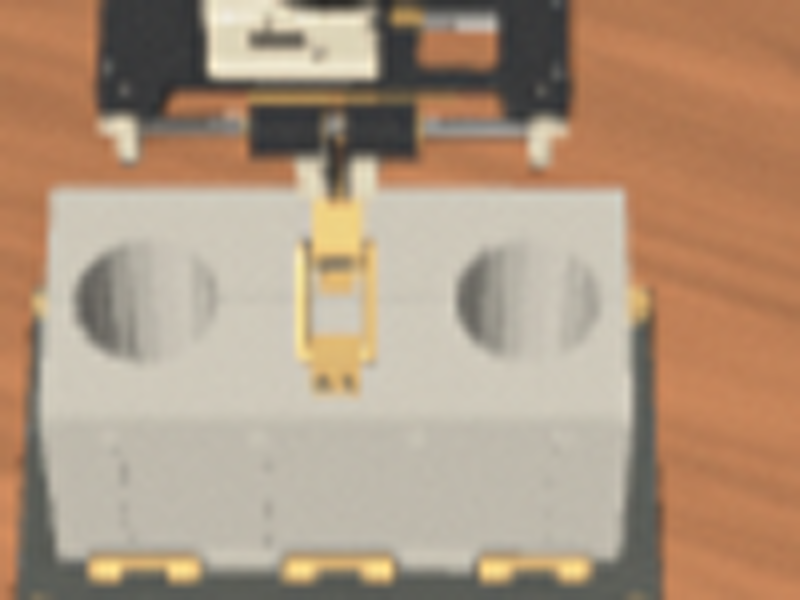

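Picture 8: the loop is over the keeper in the scene view too. The lever plate is at (338,200–290), with the closed fingertips above it at (338,195). I'll step back, descend, then push by feel.

Emit:
{"name": "move_arm", "arguments": {"deltas": [[5.1,0.4,0,0,0,0],[0,0,-8,0,0,0],[0,0,-8,0,0,0],[0,0,-6,0,0,0],[0,0,0,0,0,0]]}}

```text
t: 19.63
eef_pos: [0.5313, -0.0268, 0.3735]
ee_rot: [3.141, 0.005, -2.803]
force: [-0.0, -1.0, 0.4]
width: 0.0007
```

Emit:
{"name": "move_arm", "arguments": {"deltas": [[-1.9,-0.67,0,0,0,0],[-1.9,-0.67,0,0,0,0],[-1.9,-0.67,0,0,0,0],[0,0,0,0,0,0],[0,0,0,0,0,0]]}}

```text
t: 20.05
eef_pos: [0.526, -0.0288, 0.3759]
ee_rot: [3.141, 0.009, -2.803]
force: [0.2, 0.0, 0.4]
width: 0.0002
```

```bash
python3 - <<'E'
from h import *
tip()
E
```

```text
t 20.05 tip mould mm [-8.300e+00 -1.000e-01  1.975e+02] F mould [ 0.2  -0.07  0.36] toolz [ 0.009  0.    -1.   ] tooly [0. 1. 0.] w 0.2 eef [ 0.526  -0.0288  0.3759]
```

Emit:
{"name": "move_arm", "arguments": {"deltas": [[-0.94,-0.33,0,0,0,0],[-0.94,-0.33,0,0,0,0],[-0.94,-0.33,0,0,0,0],[-0.94,-0.33,0,0,0,0],[0,0,0,0,0,0]]}}

```text
t: 20.47
eef_pos: [0.5222, -0.0301, 0.3755]
ee_rot: [3.141, 0.008, -2.803]
force: [-0.4, -0.3, -0.8]
width: 0.0009
```

```bash
python3 - <<'E'
from h import *
tip()
E
```

```text
t 20.47 tip mould mm [-12.5   0.  197.1] F mould [-0.48 -0.13 -0.78] toolz [ 0.008  0.    -1.   ] tooly [0.001 1.    0.   ] w 0.9 eef [ 0.5222 -0.0301  0.3755]
```

Emit:
{"name": "move_arm", "arguments": {"deltas": [[0,0,-2.5,0,0,0],[0,0,-2.5,0,0,0],[-0.94,-0.33,0,0,0,0],[-0.94,-0.33,0,0,0,0],[0,0,0,0,0,0]]}}

```text
t: 20.88
eef_pos: [0.5203, -0.0308, 0.3704]
ee_rot: [3.141, 0.008, -2.803]
force: [-0.2, 0.9, 1.1]
width: 0.0004
```

Emit:
{"name": "move_arm", "arguments": {"deltas": [[-0.94,-0.33,0,0,0,0],[-0.94,-0.33,0,0,0,0],[0,0,0,0,0,0],[0,0,0,0,0,0],[0,0,0,0,0,0]]}}

```text
t: 21.3
eef_pos: [0.5187, -0.0313, 0.3706]
ee_rot: [3.141, 0.009, -2.803]
force: [0.9, 0.4, -0.7]
width: 0.0004
```

Emit:
{"name": "move_arm", "arguments": {"deltas": [[-0.94,-0.33,0,0,0,0],[-0.94,-0.33,0,0,0,0],[0,0,0,0,0,0],[0,0,0,0,0,0],[0,0,0,0,0,0]]}}

```text
t: 21.72
eef_pos: [0.517, -0.0319, 0.3706]
ee_rot: [3.141, 0.009, -2.803]
force: [4.2, 0.7, -1.9]
width: 0.0007
```

```bash
python3 - <<'E'
from h import *
tip()
E
```

```text
t 21.72 tip mould mm [-17.8   0.  192.2] F mould [ 4.24 -0.7  -1.87] toolz [ 0.009  0.    -1.   ] tooly [0. 1. 0.] w 0.7 eef [ 0.517  -0.0319  0.3706]
```

Emit:
{"name": "move_arm", "arguments": {"deltas": [[-1.6,-0.57,-0.8,0,0,0],[-1.6,-0.57,-0.8,0,0,0],[-1.6,-0.57,-0.8,0,0,0],[0,0,0,0,0,0],[0,0,0,0,0,0]]}}

```text
t: 22.13
eef_pos: [0.5123, -0.0336, 0.3683]
ee_rot: [3.141, 0.01, -2.803]
force: [5.8, 2.7, -1.6]
width: 0.0004
```

```bash
cat > lv.py <<'E'
from h import *
tip()
p=np.load("p.npy");s=arm.get_state();R=Ro.from_euler("xyz",s["ee_rot"]).as_matrix()
w=(np.array(s["eef_pos"])+R[:,2]*.178-p[:3])*1e3;c,n=np.cos(p[3]),np.sin(p[3])
x=c*w[0]+n*w[1]-9.5+12;z=w[2]-152;r=np.hypot(x,z);L=np.arctan2(z,-x)-np.arcsin(4/r)
f=np.array(s["force"]);fx=c*f[0]+n*f[1];print("C",round(x,1),round(z,1),"L",round(L,3),"rho",round(r,1),"Fn",round(fx*np.sin(L)+f[2]*np.cos(L),1))
E
python3 lv.py
```

```text
t 22.13 tip mould mm [-22.7  -0.  189.9] F mould [ 6.38  0.67 -1.64] toolz [ 0.01  0.   -1.  ] tooly [0. 1. 0.] w 0.4 eef [ 0.5123 -0.0336  0.3683]
C -20.2 37.9 L 0.988 rho 43.0 Fn 4.4
```

Emit:
{"name": "move_arm", "arguments": {"deltas": [[-1.25,-0.44,-0.8,0,0,0],[-1.25,-0.44,-0.8,0,0,0],[-1.25,-0.44,-0.8,0,0,0],[0,0,0,0,0,0],[0,0,0,0,0,0]]}}

```text
t: 22.55
eef_pos: [0.509, -0.0347, 0.3663]
ee_rot: [3.142, 0.011, -2.803]
force: [7.8, 2.8, -1.4]
width: 0.0009
```

```bash
python3 lv.py
```

```text
t 22.55 tip mould mm [-25.9  -0.  187.9] F mould [ 8.25  0.07 -1.39] toolz [ 0.011  0.    -1.   ] tooly [0. 1. 0.] w 0.9 eef [ 0.509  -0.0347  0.3663]
C -23.4 35.9 L 0.9 rho 42.9 Fn 5.6
```

Emit:
{"name": "move_arm", "arguments": {"deltas": [[-1.15,-0.41,-0.95,0,0,0],[-1.15,-0.41,-0.95,0,0,0],[-1.15,-0.41,-0.95,0,0,0],[0,0,0,0,0,0],[0,0,0,0,0,0]]}}

```text
t: 22.97
eef_pos: [0.5058, -0.0358, 0.3637]
ee_rot: [-3.141, 0.012, -2.802]
force: [8.0, 3.4, -0.4]
width: 0.0003
```

```bash
python3 lv.py
```

```text
t 22.97 tip mould mm [-29.1  -0.  185.3] F mould [ 8.69  0.55 -0.41] toolz [ 0.012 -0.    -1.   ] tooly [-0.  1. -0.] w 0.3 eef [ 0.5058 -0.0358  0.3637]
C -26.6 33.3 L 0.804 rho 42.6 Fn 6.0
```

Emit:
{"name": "move_arm", "arguments": {"deltas": [[-1.1,-0.38,-1.0,0,0,0],[-1.1,-0.38,-1.0,0,0,0],[-1.1,-0.38,-1.0,0,0,0],[0,0,0,0,0,0],[0,0,0,0,0,0]]}}

```text
t: 23.38
eef_pos: [0.5028, -0.0369, 0.3609]
ee_rot: [-3.141, 0.013, -2.802]
force: [7.1, 3.1, 1.2]
width: 0.0004
```

```bash
python3 lv.py
```

```text
t 23.38 tip mould mm [-3.220e+01 -1.000e-01  1.826e+02] F mould [7.71 0.55 1.16] toolz [ 0.013 -0.    -1.   ] tooly [-0.  1. -0.] w 0.4 eef [ 0.5028 -0.0369  0.3609]
C -29.7 30.6 L 0.706 rho 42.6 Fn 5.9
```

Emit:
{"name": "move_arm", "arguments": {"deltas": [[-1.0,-0.35,-1.13,0,0,0],[-1.0,-0.35,-1.13,0,0,0],[-1.0,-0.35,-1.13,0,0,0],[0,0,0,0,0,0],[0,0,0,0,0,0]]}}

```text
t: 23.8
eef_pos: [0.4998, -0.038, 0.3576]
ee_rot: [-3.141, 0.013, -2.802]
force: [6.9, 2.8, 1.8]
width: 0.0001
```

```bash
python3 lv.py
```

```text
t 23.8 tip mould mm [-3.540e+01 -1.000e-01  1.793e+02] F mould [7.48 0.33 1.83] toolz [ 0.013 -0.    -1.   ] tooly [-0.  1. -0.] w 0.1 eef [ 0.4998 -0.038   0.3576]
C -32.9 27.3 L 0.598 rho 42.7 Fn 5.7
```

Emit:
{"name": "move_arm", "arguments": {"deltas": [[-0.9,-0.32,-1.2,0,0,0],[-0.9,-0.32,-1.2,0,0,0],[-0.9,-0.32,-1.2,0,0,0],[0,0,0,0,0,0],[0,0,0,0,0,0]]}}

```text
t: 24.22
eef_pos: [0.4968, -0.0391, 0.3539]
ee_rot: [-3.141, 0.012, -2.802]
force: [5.4, 2.4, 2.3]
width: 0.0
```

```bash
python3 lv.py
```

```text
t 24.22 tip mould mm [-38.7  -0.2 175.5] F mould [5.92 0.45 2.28] toolz [ 0.012 -0.    -1.   ] tooly [-0.  1. -0.] w 0.0 eef [ 0.4968 -0.0391  0.3539]
C -36.2 23.5 L 0.484 rho 43.2 Fn 4.8
```

Emit:
{"name": "move_arm", "arguments": {"deltas": [[-0.7,-0.25,-1.25,0,0,0],[-0.7,-0.25,-1.25,0,0,0],[-0.7,-0.25,-1.25,0,0,0],[0,0,0,0,0,0],[0,0,0,0,0,0]]}}

```text
t: 24.63
eef_pos: [0.4944, -0.0399, 0.35]
ee_rot: [-3.141, 0.011, -2.803]
force: [5.4, 2.8, 2.4]
width: 0.0002
```

```bash
python3 lv.py
```

```text
t 24.63 tip mould mm [-41.4  -0.2 171.6] F mould [6.02 0.87 2.45] toolz [ 0.011 -0.    -1.   ] tooly [-0.  1. -0.] w 0.2 eef [ 0.4944 -0.0399  0.35  ]
C -38.9 19.6 L 0.375 rho 43.6 Fn 4.5
```

Emit:
{"name": "move_arm", "arguments": {"deltas": [[-0.35,-0.12,-1.35,0,0,0],[-0.35,-0.12,-1.35,0,0,0],[-0.35,-0.12,-1.35,0,0,0],[0,0,0,0,0,0],[0,0,0,0,0,0]]}}

```text
t: 25.05
eef_pos: [0.4924, -0.0406, 0.345]
ee_rot: [3.141, 0.008, -2.803]
force: [3.8, 0.8, 1.1]
width: 0.0005
```

```bash
python3 lv.py
```

```text
t 25.05 tip mould mm [-4.420e+01 -1.000e-01  1.666e+02] F mould [ 3.81 -0.54  1.08] toolz [ 0.008  0.    -1.   ] tooly [0.001 1.    0.   ] w 0.5 eef [ 0.4924 -0.0406  0.345 ]
C -41.7 14.6 L 0.247 rho 44.1 Fn 2.0
```

Emit:
{"name": "move_arm", "arguments": {"deltas": [[-0.2,-0.07,-1.4,0,0,0],[-0.2,-0.07,-1.4,0,0,0],[-0.2,-0.07,-1.4,0,0,0],[0,0,0,0,0,0],[0,0,0,0,0,0]]}}

```text
t: 25.47
eef_pos: [0.4913, -0.041, 0.3402]
ee_rot: [3.141, 0.006, -2.803]
force: [1.6, -0.2, -0.1]
width: 0.0003
```

```bash
python3 lv.py
```

```text
t 25.47 tip mould mm [-4.570e+01  1.000e-01  1.618e+02] F mould [ 1.43 -0.74 -0.13] toolz [ 0.006  0.001 -1.   ] tooly [0.001 1.    0.001] w 0.3 eef [ 0.4913 -0.041   0.3402]
C -43.2 9.8 L 0.132 rho 44.3 Fn 0.1
```

Emit:
{"name": "move_arm", "arguments": {"deltas": [[0,0,-1.2,0,0,0],[0,0,-1.2,0,0,0],[0,0,-1.2,0,0,0],[0,0,0,0,0,0],[0,0,0,0,0,0]]}}

```text
t: 25.88
eef_pos: [0.4919, -0.0408, 0.337]
ee_rot: [3.141, 0.008, -2.803]
force: [-0.0, 0.1, 0.5]
width: 0.0003
```

```bash
python3 lv.py
```

```text
t 25.88 tip mould mm [-44.8   0.  158.6] F mould [-0.01  0.1   0.55] toolz [ 0.008  0.    -1.   ] tooly [0.001 1.    0.   ] w 0.3 eef [ 0.4919 -0.0408  0.337 ]
C -42.3 6.6 L 0.061 rho 42.8 Fn 0.5
```

Emit:
{"name": "move_arm", "arguments": {"deltas": [[0,0,-0.8,0,0,0],[0,0,-0.8,0,0,0],[0,0,0,0,0,0],[0,0,0,0,0,0],[0,0,0,0,0,0]]}}

```text
t: 26.3
eef_pos: [0.492, -0.0407, 0.3356]
ee_rot: [3.141, 0.008, -2.803]
force: [-0.1, -0.3, -0.6]
width: 0.0005
```

```bash
python3 lv.py
```

```text
t 26.3 tip mould mm [-44.5  -0.  157.2] F mould [-0.21 -0.27 -0.65] toolz [ 0.008  0.    -1.   ] tooly [0. 1. 0.] w 0.5 eef [ 0.492  -0.0407  0.3356]
C -42.0 5.2 L 0.03 rho 42.4 Fn -0.7
```

Emit:
{"name": "move_arm", "arguments": {"deltas": [[0,0,-0.7,0,0,0],[0,0,-0.7,0,0,0],[0,0,0,0,0,0],[0,0,0,0,0,0],[0,0,0,0,0,0]]}}

```text
t: 26.72
eef_pos: [0.492, -0.0407, 0.3348]
ee_rot: [3.142, 0.009, -2.803]
force: [-1.7, 1.2, 4.8]
width: 0.0001
```

```bash
python3 lv.py
```

```text
t 26.72 tip mould mm [-4.440e+01 -1.000e-01  1.564e+02] F mould [-1.17  1.67  4.81] toolz [ 0.009  0.    -1.   ] tooly [0. 1. 0.] w 0.1 eef [ 0.492  -0.0407  0.3348]
C -41.9 4.4 L 0.01 rho 42.2 Fn 4.8
```

Emit:
{"name": "move_arm", "arguments": {"deltas": [[0,0,-0.6,0,0,0],[0,0,-0.6,0,0,0],[0,0,0,0,0,0],[0,0,0,0,0,0],[0,0,0,0,0,0]]}}

```text
t: 27.13
eef_pos: [0.492, -0.0407, 0.3346]
ee_rot: [-3.141, 0.009, -2.802]
force: [-6.0, 2.1, 14.7]
width: 0.0008
```

```bash
python3 lv.py
```

```text
t 27.13 tip mould mm [-4.440e+01 -1.000e-01  1.562e+02] F mould [-4.98  3.94 14.73] toolz [ 0.009 -0.    -1.   ] tooly [-0.  1. -0.] w 0.8 eef [ 0.492  -0.0407  0.3346]
C -41.9 4.2 L 0.006 rho 42.1 Fn 14.7
```

Emit:
{"name": "move_arm", "arguments": {"deltas": [[0,0,3,0,0,0],[0,0,25,0,0,0],[0,0,35,0,0,0],[0,0,35,0,0,0],[0,-30,20,0,0,0]]}}

```text
t: 27.55
eef_pos: [0.4927, -0.0688, 0.455]
ee_rot: [-3.141, 0.013, -2.8]
force: [1.6, 0.5, -0.6]
width: 0.0007
```

Emit:
{"name": "move_arm", "arguments": {"deltas": [[0,-38,5,0,0,0],[0,-38,5,0,0,0],[0,-38,5,0,0,0],[0,-38,0,0,0,0],[0,-38,0,0,0,0]]}}

```text
t: 27.97
eef_pos: [0.4916, -0.2625, 0.4665]
ee_rot: [-3.141, 0.009, -2.803]
force: [1.6, 0.8, 0.4]
width: 0.0006
```

```bash
python3 - <<'E'
from h import *
tip()
a=arm.grab_frame('scene')[162:212,217:257];b=arm.grab_frame('top')[160:210,248:288]
cv2.imwrite('pics/z6.png',np.hstack([cv2.resize(x,(400,500),interpolation=cv2.INTER_CUBIC) for x in(a,b)])[:,:,::-1])
E
```

```text
t 27.97 tip mould mm [-118.4 -209.1  288.1] F mould [1.77 0.26 0.42] toolz [ 0.009 -0.    -1.   ] tooly [ 0.  1. -0.] w 0.6 eef [ 0.4916 -0.2625  0.4665]
```

View pics/z6.png

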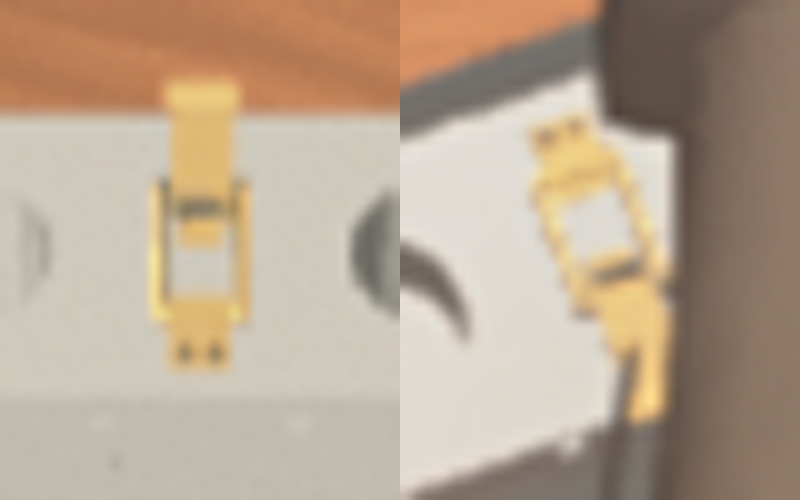

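```bash
python3 - <<'E'
from h import *; from geo import *
q=np.load('p.npy')
for L in(0,.1,.3,.6,1.1):
    q[5]=L;d,_=fr(q);t=W(q,d["lever_tip"][0],0,d["lever_tip"][1])
    a=(proj("scene",t)+q[7:9]-[217,162])*10;b=(proj("top",t)+q[9:11]-[248,160])*10+[400,0];print(L,a.round(),b.round())
E
```

```text
0 [201.  96.] [663. 405.]
0.1 [201.  88.] [663. 402.]
0.3 [201.  77.] [663. 394.]
0.6 [200.  70.] [658. 371.]
1.1 [199.  86.] [642. 315.]
```

Picture 9: the loop is around the keeper, the lever lies towards the robot, and the arm partly hides the top view. I'll move clear and check once more.

Emit:
{"name": "move_arm", "arguments": {"deltas": [[0,-38,0,0,0,0],[0,-38,0,0,0,0],[0,-38,0,0,0,0],[0,-38,0,0,0,0],[0,-30,0,0,0,0]]}}

```text
t: 28.48
eef_pos: [0.4918, -0.4449, 0.4655]
ee_rot: [3.141, 0.008, -2.803]
force: [1.8, 0.9, 0.7]
width: 0.0003
```

```bash
python3 - <<'E'
from h import *
tip()
a=arm.grab_frame('scene')[150:200,217:257];b=arm.grab_frame('top')[160:210,248:288]
cv2.imwrite('pics/z7.png',np.hstack([cv2.resize(x,(400,500),interpolation=cv2.INTER_CUBIC) for x in(a,b)])[:,:,::-1])
E
```

```text
t 28.48 tip mould mm [-179.2 -381.   287.1] F mould [1.98 0.24 0.66] toolz [ 0.008  0.001 -1.   ] tooly [0.001 1.    0.001] w 0.3 eef [ 0.4918 -0.4449  0.4655]
```

View pics/z7.png

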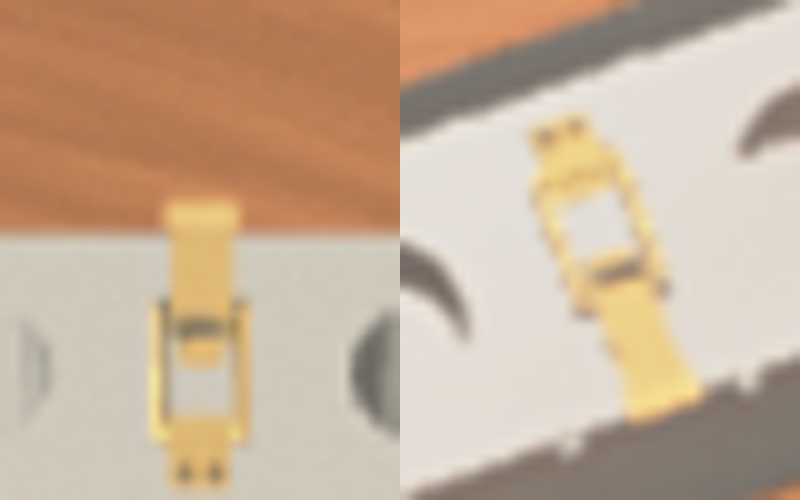

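Top crop: the lever end is at (663,408), and the model predicts (663,405) for a flat lever. I'll confirm with one light touch near the tip.

Emit:
{"name": "move_arm", "arguments": {"deltas": [[0,40,0,0,0,0],[0,40,0,0,0,0],[0,40,0,0,0,0],[0,40,0,0,0,0],[0,40,0,0,0,0]]}}

```text
t: 29.0
eef_pos: [0.4914, -0.2405, 0.4658]
ee_rot: [3.141, 0.008, -2.803]
force: [1.3, 0.5, -0.7]
width: 0.0002
```

Emit:
{"name": "move_arm", "arguments": {"deltas": [[0,40,0,0,0,0],[0,40,0,0,0,0],[0,40,0,0,0,0],[0,40,0,0,0,0],[-3.8,40.7,0,0,0,0]]}}

```text
t: 29.42
eef_pos: [0.4876, -0.0397, 0.4661]
ee_rot: [3.141, 0.009, -2.803]
force: [0.8, 0.2, 0.3]
width: 0.0001
```

Emit:
{"name": "move_arm", "arguments": {"deltas": [[0,0,-35,0,0,0],[0,0,-35,0,0,0],[0,0,-30,0,0,0],[0,0,-20,0,0,0],[0,0,0,0,0,0]]}}

```text
t: 29.83
eef_pos: [0.4862, -0.0415, 0.342]
ee_rot: [3.14, 0.001, -2.803]
force: [-1.5, -0.3, -0.1]
width: 0.0003
```

```bash
python3 lv.py
```

```text
t 29.83 tip mould mm [-51.4   1.4 163.6] F mould [-1.46  0.25 -0.11] toolz [ 0.001  0.002 -1.   ] tooly [0.    1.    0.002] w 0.3 eef [ 0.4862 -0.0415  0.342 ]
C -48.9 11.6 L 0.153 rho 50.3 Fn -0.3
```

Emit:
{"name": "move_arm", "arguments": {"deltas": [[0,0,-2,0,0,0],[0,0,-2,0,0,0],[0,0,-1,0,0,0],[0,0,0,0,0,0],[0,0,0,0,0,0]]}}

```text
t: 30.25
eef_pos: [0.4884, -0.0421, 0.342]
ee_rot: [3.141, 0.01, -2.803]
force: [1.0, -0.2, -0.0]
width: 0.0005
```

```bash
python3 lv.py
```

```text
t 30.25 tip mould mm [-4.810e+01 -1.000e-01  1.636e+02] F mould [ 0.87 -0.49 -0.05] toolz [ 0.01  0.   -1.  ] tooly [0.001 1.    0.   ] w 0.5 eef [ 0.4884 -0.0421  0.342 ]
C -45.6 11.6 L 0.164 rho 47.0 Fn 0.1
```

Emit:
{"name": "move_arm", "arguments": {"deltas": [[0,0,-0.7,0,0,0],[0,0,-0.7,0,0,0],[0,0,0,0,0,0],[0,0,0,0,0,0],[0,0,0,0,0,0]]}}

```text
t: 30.67
eef_pos: [0.4882, -0.0421, 0.3397]
ee_rot: [3.141, 0.008, -2.803]
force: [0.1, -0.5, -0.1]
width: 0.001
```

```bash
python3 lv.py
```

```text
t 30.67 tip mould mm [-48.5   0.  161.3] F mould [-0.05 -0.51 -0.13] toolz [ 0.008  0.    -1.   ] tooly [0.001 1.    0.   ] w 1.0 eef [ 0.4882 -0.0421  0.3397]
C -46.0 9.3 L 0.113 rho 47.0 Fn -0.1
```

Emit:
{"name": "move_arm", "arguments": {"deltas": [[0,0,-0.7,0,0,0],[0,0,-0.7,0,0,0],[0,0,0,0,0,0],[0,0,0,0,0,0],[0,0,0,0,0,0]]}}

```text
t: 31.08
eef_pos: [0.4882, -0.042, 0.3382]
ee_rot: [3.141, 0.008, -2.803]
force: [0.5, -0.4, -0.6]
width: 0.0005
```

```bash
python3 lv.py
```

```text
t 31.08 tip mould mm [-48.6   0.  159.8] F mould [ 0.32 -0.54 -0.61] toolz [ 0.008  0.    -1.   ] tooly [0. 1. 0.] w 0.5 eef [ 0.4882 -0.042   0.3382]
C -46.1 7.8 L 0.082 rho 46.7 Fn -0.6
```

Emit:
{"name": "move_arm", "arguments": {"deltas": [[0,0,-1,0,0,0],[0,0,-0.8,0,0,0],[0,0,0,0,0,0],[0,0,0,0,0,0],[0,0,0,0,0,0]]}}

```text
t: 31.5
eef_pos: [0.4882, -0.042, 0.3364]
ee_rot: [3.141, 0.008, -2.803]
force: [0.3, 0.1, -0.0]
width: 0.0002
```

Emit:
{"name": "move_arm", "arguments": {"deltas": [[0,0,-0.5,0,0,0],[0,0,-0.5,0,0,0],[0,0,0,0,0,0],[0,0,0,0,0,0],[0,0,0,0,0,0]]}}

```text
t: 31.92
eef_pos: [0.4882, -0.0421, 0.3357]
ee_rot: [3.141, 0.008, -2.803]
force: [-1.4, 0.2, 4.7]
width: 0.0006
```

Emit:
{"name": "move_arm", "arguments": {"deltas": [[0,0,-0.5,0,0,0],[0,0,-0.5,0,0,0],[0,0,0,0,0,0],[0,0,0,0,0,0],[0,0,0,0,0,0]]}}

```text
t: 32.33
eef_pos: [0.4882, -0.0421, 0.3353]
ee_rot: [-3.142, 0.009, -2.803]
force: [-3.6, 1.0, 11.0]
width: 0.0005
```

```bash
python3 lv.py
```

```text
t 32.33 tip mould mm [-4.840e+01 -1.000e-01  1.569e+02] F mould [-3.03  2.11 11.  ] toolz [ 0.009 -0.    -1.   ] tooly [ 0.  1. -0.] w 0.5 eef [ 0.4882 -0.0421  0.3353]
C -45.9 4.9 L 0.02 rho 46.2 Fn 10.9
```

Emit:
{"name": "move_arm", "arguments": {"deltas": [[0,0,-0.4,0,0,0],[0,0,-0.3,0,0,0],[0,0,0,0,0,0],[0,0,0,0,0,0],[0,0,0,0,0,0]]}}

```text
t: 32.75
eef_pos: [0.4882, -0.0421, 0.3351]
ee_rot: [-3.141, 0.009, -2.803]
force: [-6.1, 1.2, 15.6]
width: 0.0003
```

```bash
python3 lv.py
```

```text
t 32.75 tip mould mm [-48.4  -0.2 156.7] F mould [-5.34  3.15 15.56] toolz [ 0.009 -0.    -1.   ] tooly [ 0.  1. -0.] w 0.3 eef [ 0.4882 -0.0421  0.3351]
C -45.9 4.7 L 0.016 rho 46.1 Fn 15.5
```

Emit:
{"name": "move_arm", "arguments": {"deltas": [[0,0,3,0,0,0],[0,0,25,0,0,0],[0,0,35,0,0,0],[0,0,35,0,0,0],[0,-30,20,0,0,0]]}}

```text
t: 33.17
eef_pos: [0.4889, -0.0701, 0.4554]
ee_rot: [-3.141, 0.013, -2.8]
force: [1.8, -0.9, 0.1]
width: 0.0007
```

Emit:
{"name": "move_arm", "arguments": {"deltas": [[0,-38,0,0,0,0],[0,-38,0,0,0,0],[0,-38,0,0,0,0],[0,-38,0,0,0,0],[0,-38,0,0,0,0]]}}

```text
t: 33.58
eef_pos: [0.4878, -0.2637, 0.4515]
ee_rot: [3.141, 0.008, -2.803]
force: [1.4, 1.4, 0.2]
width: 0.0004
```

Emit:
{"name": "move_arm", "arguments": {"deltas": [[0,-38,0,0,0,0],[0,-38,0,0,0,0],[0,-30,0,0,0,0],[0,0,0,0,0,0],[0,0,0,0,0,0]]}}

```text
t: 34.0
eef_pos: [0.4879, -0.3696, 0.4502]
ee_rot: [3.14, 0.007, -2.806]
force: [-0.4, 0.9, 0.1]
width: 0.0004
```

```bash
python3 - <<'E'
from h import *
o=cv2.imread('pics/top0.png');f=arm.grab_frame('top')[:,:,::-1];s=arm.grab_frame('scene')[:,:,::-1]
cv2.imwrite('pics/z8.png',np.hstack([cv2.resize(s[140:230,185:285],(400,360),interpolation=2),cv2.resize(f[135:225,215:315],(400,360),interpolation=2)]))
E
```

```text
(no output)
```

View pics/z8.png

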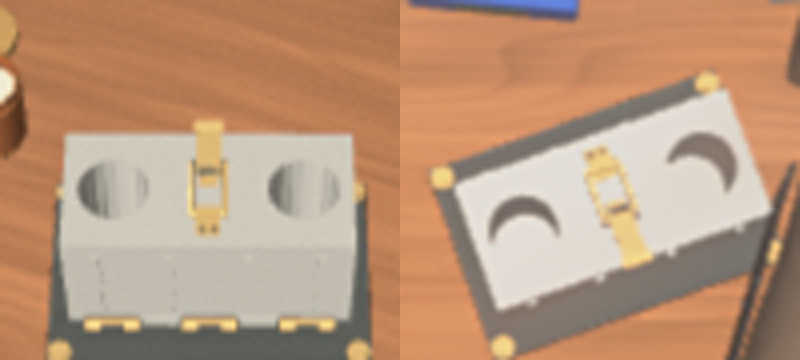

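Picture 11: the mould is closed with no parting line visible. The loop is on the keeper at (208,215) in the scene half and (597,160) in the top half, the lever lies flat with its end at (635,262), and the hand is clear.

```bash
python3 -c "
from h import *
st();arm.job_done()"
```

```text
{'t': 34.1, 'eef_pos': [0.4881, -0.3678, 0.4511], 'ee_rot': [3.1404, 0.0077, -2.8035], 'force': [0.2529, -0.0194, 0.6507], 'width': 0.0005}
the job is handed in; nothing more can be done
```

The mould is clamped and the job was handed in at about 34 s; no verdict came back.

**What I did:**
- **Far half:** I pushed it up against the seal with about 13 N.
- **Loop:** I gripped the loop at 18 to 22 N, swung it over the lip and drew it back under the hook until it stopped, at about 13 N.
- **Lever:** I pressed the lever down along its arc. The highest reading was about 9 N on the way down and about 15 N once it bottomed.
- **Hand:** I then moved it clear of the mould.

**What the last checks showed:**
- **Pictures:** the last pictures show no parting gap, the loop on the keeper and the lever lying along the fixed half. The top view puts the lever's tip within 3 pixels of an enlarged crop (about 1 mm) of where a flat lever should be.
- **Lever by feel:** a second touch near the tip met the same firm stop. It was 0.5 mm higher than the first touch further in, which works out as 0.01 to 0.02 rad, inside the 0.025 limit.
- **One weaker check:** in the scene view the tip appeared slightly higher than the model of a flat lever. I had seen the same offset before moving the lever, so I trusted the touch instead.
- **Not measured:** the half and lever angles were only inferred from the pictures and by feel. I didn't measure where the jars, lids and tools stood at the end, but the hand passed well above them and never felt one.

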